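# Refit the lamp's press knob and hold it in

## Robot

A 6-joint arm with a two-finger parallel gripper is mounted at the origin on the work surface. World frame = base frame: x ahead of the robot, y to its left, z up, the work surface at z = 0. Lengths are in m, angles in rad, forces in N, time in s.
With the tool pointing down it reaches from about 0.375 to 0.9 m from the base axis. Payload 3.1 kg.
Tool frame: the origin (TCP) lies at the very end of the fingers, on their centre line; the grasp point (between the pads) lies 19 mm behind it (manip.tcp_to_grasp is the distance from the TCP to the grasp point, in m); z points along the fingers, y is the line along which they close (so a half turn about z gives the same grasp; the last joint's range is limited). The gripper opens to 85 mm and grips with 20 to 120 N. Pads are 22 mm wide; open, the fingers measure 114 mm over their backs; the gripper's body (76 mm by 85 mm) begins 54 mm behind the grasp point. The pads swing forward as they close: fully open they stand 13 mm farther back than shut.
Start: joints at [0.985, 0.527, 1.433, -0, 1.181, -0.178], TCP at [0.248, 0.574, 0.231] pointing down, gripper open.
Joint ranges: [-3.08, 3.08], [-0.75, 2.2], [0.22, 2.44], [-1.43, 4.57], [0, 2.65], [-2.85, 2.85]. Speed limits (rad/s): [2.79, 2.79, 3.14, 3.14, 3.14, 3.14].

## Interface

Orientations are given as a unit quaternion [x, y, z, w].
In Python, from station import manip gives the robot as it stands. The module is installed in compiled form; this text tells all that it offers.
- The arm moves only by the tool step_arm, never from a script. Its argument "commands" is one flat list of numbers, 6 for each row, row after row: the shift along the tool's x, y, z in m, then the turn, a rotation vector about the tool's x, y, z in degrees. A call has exactly 10 rows; each row is the pose to reach, as a shift and turn from the pose commanded when the call began, along the tool's axes at that moment; what a row does not reach only later rows make up. A row lasts 1/10 s, in which the tool goes at most 50 mm and 8.59 degrees, less where a joint would pass 70% of its speed; a pose out of reach is approached as far as the arm can. A call with a gripper value outside its range is refused whole. "jaw" is the opening in per cent of the stroke, from 0 (shut) to 100 (fully open), set as the call begins (left out, the last holds). The fingers move at their own pace and stop on an object; "grip_force" is the grip in N (left out, the last holds). Time passes only in rows, so rows that repeat a pose let the fingers close, or fill a call up. It gives the time, the measured TCP pose, the force, the opening and the grip force at its end, in the units of the state.
- manip.sense(): the state, without advancing time (a new reading comes with each control period).
- manip.snapshot(name): name is "side" or "top"; returns a dict with "pixels" (384x512x3 uint8, blue, green, red), "fx", "fy", "cx", "cy" (pixels), "R" (3x3) and "t" (3): a world point X has camera coordinates R X + t. Camera axes: x right, y down, z forward; pixel columns grow to the right and rows downward; lengths in m; the calibration is good to about 2 mm. A picture is of the moment at which its call begins. There is no depth.
- manip.sign_off(): hands the job in; it is judged then, once.
The state is a dict: "t": time; "q": joint angles; "qd": joint speeds; "tau": joint torques, N m; "tcp_pos": TCP position; "tool_rot": TCP orientation; "force": force on the tool from outside, world axes, zero at the start; "ft_torque": the same for the moment, N m; "finger_gap": opening from 0.0 (shut) to 1.0 (fully open); "gripper_force": force on a finger pad.
Only numpy, scipy, OpenCV 4.12 (cv2) and the standard library are available. Lean on these libraries where they do the work, as an engineer would, in place of code of your own. Each camera call takes 0.05 s, during which the arm holds its last target. There are 200 camera calls.

## Task

The press knob (aluminium disc with a black grip bar) has come off the desk lamp and is lying in the top tray of the clear acrylic tiers. Lift it out by its grip bar, turn it until the cross-shaped socket underneath meshes with the splined post on the lamp base, slide it fully home, and press it well down, nearly to the stop of its spring; finish while still gripping it and keeping it pressed down (the lamp pairs on a long press): do not let go. Leave the remote, the steel cup and the white dish where they are.

Things in the scene. Friction and masses are not known exactly. Their poses are not given: they have to be found in the camera images.
- knob: Loose upright knob, 90 g. Origin: centre of underside. Aluminium disc 50 mm across, 26 high; on it a black bar 48 long (along knob x), 14 wide, 28 high: 54 mm in all. Underside: cross-shaped socket 18 mm deep, two slots through the centre along knob x and y, each 30 x 12 mm. It meshes in four headings 90 degrees apart, with the bar parallel to either pair of the post's splines.
- post_top (a point): Centre of the top of the lamp's upright steel post, 72 mm above the stand when free; moves down with the post. Post seen from above: a plus sign, two bars 26 x 8 mm along this point's x and y, top edges rounded 4 mm (2 mm play a side in the socket). Knob fully home: knob origin 18 mm below this point. The post can turn about its axis but is stiff (0.08 N m).
- post (a joint): How far the sprung post is pressed in, m: 0 free, 0.007 hard stop. About 2.5 N starts it, 5.7 N gives 4.5 mm, 7.4 N the full 7 mm. It springs back when let go; the knob's weight does not move it. Pressing an unmeshed knob moves it too.
- lamp: Fixed aluminium desk lamp. Origin: on the stand under the post's axis. Base x -60 to 160, y -55 to 55, 40 mm high; round the post a collar 40 mm across, 3 high. Toggle switch at x 85, y 30, top at 63 mm. Thin arm rises from x 140, y 0 to x 180 at height 200 mm; flat head from there to x 310, 34 wide, top at 218 mm.
- tiers: Stack of three clear acrylic trays, fixed, 130 x 130 mm, walls 3 mm. Origin: centre of its underside, z up. The floor of the top tray, on which the knob stands, is 51 mm above the stand, its rim 70 mm.
- remote: Teal plastic remote lying flat, 150 (x) x 42 (y) x 18 mm, bystander. Origin: centre of its underside.
- cup: Stainless steel cup, 74 mm across, 95 mm high, bystander. Origin: centre of its underside.
- dish: White ceramic dish, 110 mm across, 30 mm high, bystander. Origin: centre of its underside.
Not all that is in view belongs to the job. There is more than one size of the knob; the job needs the larger. Of the things shaped like the tiers, the clear one is meant.

How it is judged:
On the way, in this order (a step that is already met when the one before it is completed fails the run):
1. the knob is held, lifted out of the tray (contact force between the fingers and knob above 1 N and height (world z) of knob above 0.066 m and contact force between knob and tiers below 0.05 N), for 0.1 s.
2. the splines are meshed and the knob is fully home on the post (z of knob in the frame of post_top below -0.0155 m and horizontal distance between knob and post_top below 0.004 m), for 0.2 s.
At the end, for the whole second after the job is handed in: The knob is fully home on the post (its underside at least 15.5 mm below the post's top, centred within 4 mm, upright within 0.12 rad), the fingers still hold it (over 1 N), it is at rest, and the post is kept pressed in by more than 4.5 mm of its 7 mm (all of step 2 and contact force between the fingers and knob above 1 N and value of joint post above 0.0045 m and angle between knob's own z axis and vertical below 0.12 rad and linear speed of knob below 0.02 m/s); the arm keeps its last pose, push and grip.
It fails at once if the remote is moved by more than 30 mm (distance of remote from where it was at the start of the episode above 0.03 m).
It fails at once if the cup is moved by more than 30 mm (distance of cup from where it was at the start of the episode above 0.03 m).
It fails at once if the dish is moved by more than 30 mm (distance of dish from where it was at the start of the episode above 0.03 m).
It also fails if it takes over 42 s, if anything falls off the work surface, if the arm or the gripper's body presses on something with over 40 N, if the wrist force passes 120 N, or if a joint passes its speed limit or range.

## Working session

There is one attempt and no reset: what is moved stays moved. The work goes in short steps, Python scripts to look and compute and a tool call to move; the robot and the scene stay as the last step left them, time stands still between calls to the robot, and variables do not carry over. Pictures are saved under pics/ and viewed, at most 10 in all, crops included, and the job is handed in when it is done.

Besides the shell and the picture viewer there is one more tool, called after "Call:" as a command line: name --argument value ..., lists and objects as JSON in quotes. step_arm: Moves the arm, as the interface text tells. Its arguments: {"type":"object","properties":{"commands":{"type":"array","items":{"type":"number"}},"jaw":{"type":"number"},"grip_force":{"type":"number"}},"required":["commands"]}

```bash
mkdir -p pics; python3 - <<'E'
from station import manip
import cv2,pickle
for n in("top","side"):
    s=manip.snapshot(n);cv2.imwrite(f"pics/{n}0.png",s["pixels"]);pickle.dump(s,open(n+"0.pkl","wb"))
    print(n,s["fx"],s["cx"],s["cy"],(-s["R"].T@s["t"]).round(3),s["R"].round(2).tolist())
print(manip.sense())
E
```

```text
top 411.06941574434427 256.433151048522 192.35167330921095 [ 0.284 -0.018  1.298] [[0.02, -1.0, -0.03], [-0.99, -0.01, -0.17], [0.17, 0.03, -0.99]]
side 440.20189893773664 255.30444195535097 190.23901586587672 [ 0.018 -1.089  0.879] [[0.91, -0.41, 0.02], [-0.21, -0.52, -0.83], [0.35, 0.75, -0.56]]
{'t': 0.1, 'q': array([ 9.84474207e-01,  5.28347655e-01,  1.43377146e+00, -2.10896620e-05,
        1.18142064e+00, -1.78506564e-01]), 'qd': array([-0.00114171, -0.00081961, -0.00376244, -0.00074032,  0.00010679,
        0.00061559]), 'tau': array([ 1.16219494e-04, -4.43298805e+01, -1.78585249e+01, -2.19674389e-04,
        3.84365005e-03, -1.97748437e-05]), 'tcp_pos': array([0.24749641, 0.57320336, 0.23044804]), 'tool_rot': array([ 2.02493661e-01,  9.79283089e-01, -9.06862726e-04, -3.54242885e-04]), 'force': array([-0.90430767, -0.02241729,  0.8035853 ]), 'ft_torque': array([-0.02917802,  0.05661691, -0.0160669 ]), 'gripper_force': 0.0, 'finger_gap': 0.9963770595443038}
```

View pics/top0.png

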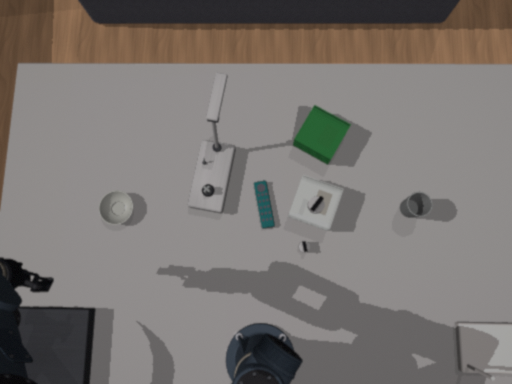

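View pics/side0.png

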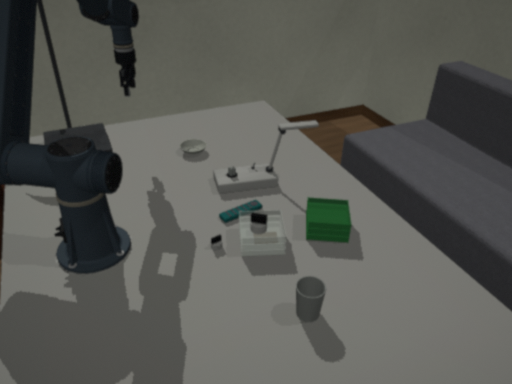

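The top view shows the knob in the clear tiers near (316,203), the lamp base near (212,177) with its post near (208,190), and the small decoy knob at (304,246). The remote is at (264,204), the cup at (418,205) and the dish at (117,208). I'll zoom in next.

```bash
python3 - <<'E'
import cv2,pickle,numpy as np
t=pickle.load(open("top0.pkl","rb"))["pixels"];s=pickle.load(open("side0.pkl","rb"))["pixels"]
r=lambda a,k:cv2.resize(a,None,fx=k,fy=k,interpolation=cv2.INTER_CUBIC)
a=np.hstack([r(t[130:220,180:240],6.5)[:,:390],r(t[165:255,282:342],6.5)[:,:390]])
cv2.imwrite("pics/c1.png",a)
b=np.hstack([r(s[155:200,205:285],5),r(s[200:245,225:305],5)]);cv2.imwrite("pics/c2.png",b)
E
```

```text
(no output)
```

View pics/c1.png

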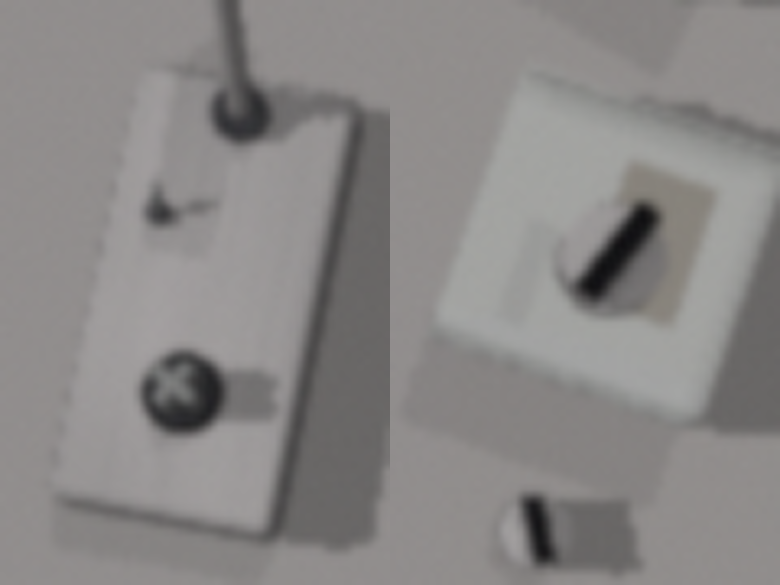

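View pics/c2.png

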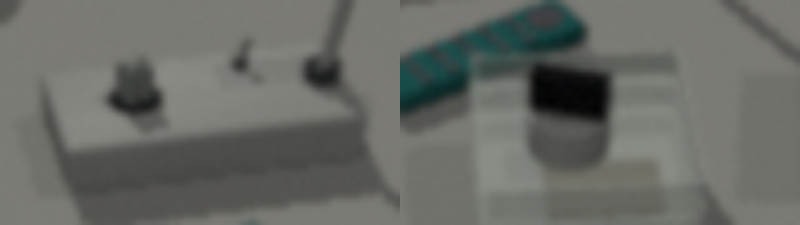

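The post's plus is light on a dark collar, at about (207,189) in the top image, with its splines roughly diagonal. The knob bar is at about (316,203), and the collar circle is at about (208,190).

```bash
cat >h.py <<'E'
import numpy as np,cv2,pickle
from station import manip
def avg(n,k):
    S=[manip.snapshot(n) for _ in range(k)];s=S[0];s["g"]=np.mean([x["pixels"].astype(float).mean(2) for x in S],0);return s
def ray(s,uv,z):
    uv=np.atleast_2d(uv).astype(float);d=np.c_[(uv[:,0]-s["cx"])/s["fx"],(uv[:,1]-s["cy"])/s["fy"],np.ones(len(uv))]@s["R"]
    c=-s["R"].T@s["t"];return c+d*((z-c[2])/d[:,2])[:,None]
def proj(s,X):
    p=np.atleast_2d(X)@s["R"].T+s["t"];return np.c_[s["fx"]*p[:,0]/p[:,2]+s["cx"],s["fy"]*p[:,1]/p[:,2]+s["cy"]]
def up(s,x0,y0,w,h,k=8):
    M=np.float32([[1/k,0,x0-.5+.5/k],[0,1/k,y0-.5+.5/k]])
    g=cv2.warpAffine(s["g"].astype(np.float32),M,(w*k,h*k),flags=cv2.INTER_CUBIC|cv2.WARP_INVERSE_MAP)
    f=lambda p:np.asarray(p,float).reshape(-1,2)@M[:,:2].T+M[:,2]
    return g,f
def big(m): return max(cv2.findContours(m.astype(np.uint8),cv2.RETR_EXTERNAL,cv2.CHAIN_APPROX_NONE)[0],key=cv2.contourArea)
E
python3 - <<'E'
from h import *
t=avg("top",6);s=avg("side",6);pickle.dump((t,s),open("avg.pkl","wb"))
# knob bar
for n,im,box in(("top",t,(305,192,24,24)),("side",s,(244,208,30,18))):
    g,f=up(im,*box);c=big(g<70);p=f(c)
    for z in (.105,.091):
        w=ray(im,p,z);r=cv2.minAreaRect(w[:,:2].astype(np.float32)*1000)
        print(n,"bar",z,np.round(r[0],1),np.round(r[1],1),np.round(r[2],1),(cv2.boxPoints(r)).round(0).tolist())
# collar
g,f=up(t,198,180,20,20);c=big(g<95);w=ray(t,f(c),.043)[:,:2].astype(np.float32)*1000
print("collar",cv2.fitEllipse(w),cv2.minEnclosingCircle(w))
print(proj(t,np.array([[0,0,0]])))
# lamp base top corners
g,f=up(t,185,135,55,80,1)
print(t["g"][183:198,200:217].round().astype(int))
np.save("tg.npy",t["g"])
big_=cv2.resize(np.hstack([t["g"][180:200,198:218]]),None,fx=20,fy=20,interpolation=cv2.INTER_CUBIC)
b2=cv2.resize(s["g"][162:182,220:240],None,fx=20,fy=20,interpolation=cv2.INTER_CUBIC)
cv2.imwrite("pics/c3.png",np.clip(np.hstack([big_,b2])*1.5-50,0,255))
E
```

```text
top bar 0.105 [ 455.4 -161. ] [13.  50.7] 52.6 [[431.0, -151.0], [472.0, -182.0], [479.0, -171.0], [439.0, -140.0]]
top bar 0.091 [ 457.4 -162.7] [13.2 51.3] 52.6 [[433.0, -152.0], [474.0, -184.0], [482.0, -173.0], [441.0, -142.0]]
side bar 0.105 [ 446.2 -165.5] [81.8 66.9] 67.2 [[400.0, -190.0], [461.0, -216.0], [493.0, -141.0], [431.0, -115.0]]
side bar 0.091 [ 454.  -148.8] [83.3 68.1] 67.2 [[406.0, -174.0], [469.0, -200.0], [502.0, -124.0], [439.0, -97.0]]
collar ((501.611328125, 167.84690856933594), (36.623836517333984, 38.82920455932617), 25.802597045898438) ((502.47454833984375, 168.64260864257812), 20.519121170043945)
[[260.13260966 358.11398789]]
[[158 159 160 160 158 153 143 137 136 138 146 153 156 157 157 156 155]
 [158 160 160 156 147 131 104  88  86  93 115 135 146 154 157 156 155]
 [158 159 156 143 122  90  67  68  75  67  70  88 116 140 152 155 154]
 [158 156 144 125 113  91  79  96 103  83  60  51  72 108 138 145 144]
 [157 149 123 107 115 113 105 112 104  81  58  44  45  77 111 122 123]
 [154 136  93  79 104 122 121 115  95  68  52  44  38  54  90 110 115]
 [150 122  72  67  99 120 121 119 104  76  52  42  36  44  78 107 115]
 [149 118  70  78 110 114 104 112 113  91  60  43  36  42  76 106 114]
 [150 124  75  79 105  96  77  85 100  87  62  46  38  45  80 108 115]
 [154 136  86  62  76  73  60  56  64  64  54  43  36  56  92 111 115]
 [155 145 109  63  53  57  52  47  45  49  45  37  42  75 106 116 117]
 [156 152 134  89  55  47  47  45  44  43  40  41  68 107 125 130 129]
 [155 155 147 119  90  63  50  46  44  46  56  78 110 140 149 151 149]
 [155 155 152 141 127 104  90  85  85  90 104 125 144 155 156 157 155]
 [154 155 152 147 142 136 133 132 134 139 145 151 156 157 157 157 156]][ WARN:0@4.991] global loadsave.cpp:1063 imwrite_ Unsupported depth image for selected encoder is fallbacked to CV_8U.
```

View pics/c3.png

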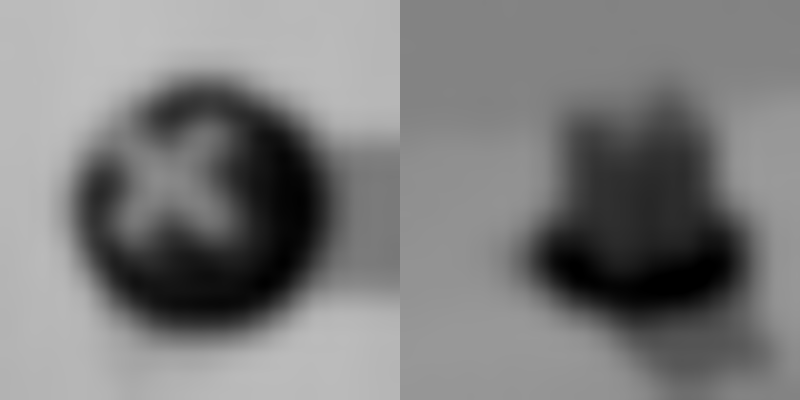

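```bash
python3 - <<'E'
from h import *
t,s=pickle.load(open("avg.pkl","rb"))
print("side bar by eye",ray(s,[258.5,217.9],.091)*1000, "proj of top est",proj(s,[[.4574,-.1627,.091],[.4574,-.1627,.105],[.4574,-.1627,.077]]),proj(t,[[.4574,-.1627,.091]]))
g,f=up(s,244,205,30,24);c=big(g<60);p=f(c);print("side dark ext",p.min(0),p.max(0)); 
m=cv2.moments(f(c).astype(np.float32).reshape(-1,1,2));cs=[m["m10"]/m["m00"],m["m01"]/m["m00"]]
print(cs,ray(s,cs,.091)*1000)
print("collar side/top axis consistency; post top proj side",proj(s,[[.502,.168,.072],[.502,.168,.043],[.502,.188,.043],[.502,.148,.043],[.482,.168,.043]]))
# plus 4-fold
k=8;g,f=up(t,198,180,20,20,k);H,W=g.shape;yy,xx=np.mgrid[:H,:W];P=ray(t,f(np.c_[xx.ravel(),yy.ravel()]),.072)[:,:2]*1000;v=g.ravel()
for thr in (85,95):
  c=ray(t,[206.3,188.8],.072)[0,:2]*1000
  for R in (11,12,13):
    for _ in range(20):
        d=P-c;r=np.hypot(*d.T);w=np.clip(v-thr,0,20)*(r<R);c=c+ (w[:,None]*d).sum(0)/w.sum()
    a=np.arctan2(d[:,1],d[:,0]);q=(r>5)&(r<R);M=((v-v[q].mean())*q*np.exp(4j*a)).sum();print(thr,R,c.round(1),np.degrees(np.angle(M)/4).round(1))
tips=np.array([[122,140],[222,130],[128,235],[230,232]])/20+[197.5,179.5]
w=ray(t,tips,.072)[:,:2]*1000;print(w.round(1),w.mean(0))
for a,b in((0,3),(1,2)): d=w[a]-w[b];print(np.degrees(np.arctan2(d[1],d[0])),np.hypot(*d))
# lamp base heading: bright region
b=((t["pixels"].astype(int).mean(2))>0)
print(manip.sense()["t"])
E
```

```text
side bar by eye [[ 459.18577282 -161.5099063    91.        ]] proj of top est [[258.11298757 218.27180184]
 [258.22207968 214.45451766]
 [258.00520818 222.04315168]] [[316.80101717 203.42642354]]
side dark ext [250.3125 211.8125] [266.4375 224.0625]
[258.35335601499395, 218.0184739430429] [[ 458.55309911 -161.8630887    91.        ]]
collar side/top axis consistency; post top proj side [[231.06016954 167.12855899]
 [231.15364285 174.06257943]
 [229.13392074 171.37055131]
 [233.21222361 176.80640111]
 [225.94225021 175.18166829]]
85 11 [502.6 171.2] -39.7
85 12 [506.1 175. ] 3.3
85 13 [516.1 185.2] 41.2
95 11 [503.1 171.9] -39.2
95 12 [515.7 185.9] -1.1
95 13 [517.7 185.2] 7.0
[[508.1 178. ]
 [509.9 162.8]
 [493.5 176.5]
 [494.1 161. ]] [501.39845686 169.58572086]
50.45404781935896 22.033264621216325
-40.054205674126464 21.38755294257471
0.7
```

```bash
cat >>h.py <<'E'
from scipy.spatial.transform import Rotation as Ro
def plan(tgt,yaw_y,frm=None):
    "tool-frame shift (mm) and turn about tool z (deg) to world tgt with tool y heading yaw_y deg"
    s=manip.sense();R=Ro.from_quat(s["tool_rot"]).as_matrix();p=s["tcp_pos"] if frm is None else np.array(frm)
    h=np.degrees(np.arctan2(R[1,1],R[0,1]));print("h",h.round(2),"z",R[:,2].round(4),"shift",(R.T@(np.array(tgt)-p)*1000).round(1),"turn",round(-((yaw_y-h+90)%180-90),1),"t",s["t"],"F",s["force"].round(1),"gap",s["finger_gap"])
E
python3 - <<'E'
from h import *
f=[.248,.574,.231]
plan([.48,.2,.22],52.6,f);plan([.458,-.1625,.20],52.6,f);plan([.458,-.1625,.08],52.6,f)
E
```

```text
h 66.64 z [ 1.e-04  1.e-04 -1.e+00] shift [-361.3 -251.3   11. ] turn 14.0 t 0.7 F [0.5 0.2 0.4] gap 0.9988292231309411
h 66.64 z [ 1.e-04  1.e-04 -1.e+00] shift [-484.8 -592.8   30.9] turn 14.0 t 0.7 F [0.5 0.2 0.4] gap 0.9988292231309411
h 66.64 z [ 1.e-04  1.e-04 -1.e+00] shift [-484.8 -592.9  150.9] turn 14.0 t 0.7 F [0.5 0.2 0.4] gap 0.9988292231309411
```

Call:
step_arm --commands '[-0.018,-0.013,0.001,0,0,0,-0.054,-0.038,0.002,0,0,2,-0.09,-0.063,0.003,0,0,4,-0.126,-0.088,0.004,0,0,6,-0.163,-0.113,0.005,0,0,8,-0.2,-0.138,0.006,0,0,10,-0.236,-0.163,0.007,0,0,12,-0.272,-0.188,0.008,0,0,14,-0.308,-0.214,0.01,0,0,14,-0.344,-0.239,0.011,0,0,14]' --jaw 50

```text
t: 1.7
tcp_pos: [0.4696, 0.2163, 0.2205]
tool_rot: [0.32, 0.947, 0.0, 0.0]
force: [1.4, 0.1, 1.1]
finger_gap: 0.499
gripper_force: 0.0
```

```bash
python3 - <<'E'
from h import *
plan([.458,-.1625,.15],52.6)
E
```

```text
h 52.63 z [ 4.e-04  1.e-04 -1.e+00] shift [-220.7 -308.1   70.4] turn 0.0 t 1.7 F [1.4 0.1 1.1] gap 0.49892928734971626
```

Call:
step_arm --commands '[-0.022,-0.031,0.005,0,0,0,-0.048,-0.067,0.012,0,0,0,-0.074,-0.103,0.02,0,0,0,-0.1,-0.139,0.028,0,0,0,-0.126,-0.175,0.036,0,0,0,-0.152,-0.211,0.044,0,0,0,-0.178,-0.247,0.052,0,0,0,-0.2,-0.28,0.06,0,0,0,-0.214,-0.3,0.07,0,0,0,-0.2205,-0.308,0.07,0,0,0]'

```text
t: 2.7
tcp_pos: [0.4569, -0.163, 0.1496]
tool_rot: [0.322, 0.947, 0.0, -0.0]
force: [-0.2, 1.1, -0.8]
finger_gap: 0.496
gripper_force: 0.0
```

```bash
python3 - <<'E'
from h import *
plan([.458,-.1625,.08],52.6)
s=avg("side",1);t=avg("top",1)
r=lambda a,k:cv2.resize(a,None,fx=k,fy=k,interpolation=cv2.INTER_CUBIC)
cv2.imwrite("pics/c4.png",np.hstack([r(s["pixels"][165:245,220:300],5),r(t["pixels"][165:245,280:360],5)]))
E
```

```text
h 52.45 z [-8.e-04  3.e-04 -1.e+00] shift [-0.7  1.1 69.6] turn -0.2 t 2.7 F [-0.2  1.1 -0.8] gap 0.49570528196119934
```

View pics/c4.png

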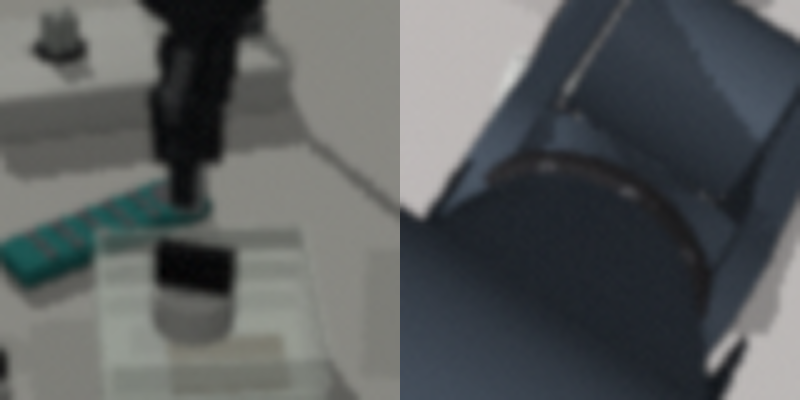

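The side crop shows the fingers directly above the knob bar. The bar is at about x=195 and the near finger at about x=187, which matches the near finger's offset. Next I descend and close.

Call:
step_arm --commands '[0,0.001,0.015,0,0,0,0,0.001,0.03,0,0,0,0,0.001,0.045,0,0,0,0,0.001,0.056,0,0,0,0,0.001,0.063,0,0,0,0,0.001,0.067,0,0,0,0,0.001,0.069,0,0,0,0,0.001,0.07,0,0,0,0,0.001,0.07,0,0,0,0,0.001,0.07,0,0,0]'

```text
t: 3.8
tcp_pos: [0.458, -0.1601, 0.0806]
tool_rot: [0.32, 0.947, -0.0, 0.0]
force: [-0.1, -0.2, 0.1]
finger_gap: 0.502
gripper_force: 0.0
```

Call:
step_arm --commands '[0,0,0,0,0,0,0,0,0,0,0,0,0,0,0,0,0,0,0,0,0,0,0,0,0,0,0,0,0,0,0,0,0,0,0,0,0,0,0,0,0,0,0,0,0,0,0,0,0,0,0,0,0,0,0,0,0,0,0,0]' --jaw 0 --grip_force 40

```text
t: 4.8
tcp_pos: [0.4579, -0.16, 0.0806]
tool_rot: [0.32, 0.947, -0.0, 0.0]
force: [-0.5, -0.1, 4.9]
finger_gap: 0.155
gripper_force: 39.8
```

Call:
step_arm --commands '[0,0,-0.004,0,0,0,0,0,-0.012,0,0,0,0,0,-0.022,0,0,0,0,0,-0.034,0,0,0,0,0,-0.046,0,0,0,0,0,-0.058,0,0,0,0,0,-0.07,0,0,0,0,0,-0.08,0,0,0,0,0,-0.084,0,0,0,0,0,-0.084,0,0,0]'

```text
t: 5.8
tcp_pos: [0.4581, -0.1601, 0.165]
tool_rot: [0.32, 0.947, -0.0, 0.001]
force: [-0.5, -0.3, -1.3]
finger_gap: 0.157
gripper_force: 39.1
```

```bash
python3 - <<'E'
from h import *
s=manip.sense();print(s["gripper_force"],s["finger_gap"],s["tcp_pos"])
# bar heading target -40 => tool y 50
plan([.5025,.1705,.165],50)
t,_=pickle.load(open("avg.pkl","rb"))
k=8;g,f=up(t,198,180,20,20,k);H,W=g.shape;yy,xx=np.mgrid[:H,:W];P=ray(t,f(np.c_[xx.ravel(),yy.ravel()]),.072)[:,:2]*1000;v=g.ravel()
for c in([501.4,169.6],[502,168.7],[502,170.5],[502.5,171]):
  for R in(9,11):
    d=P-c;r=np.hypot(*d.T);a=np.arctan2(d[:,1],d[:,0]);q=(r>4)&(r<R);M=((v-v[q].mean())*q*np.exp(4j*a)).sum();print(c,R,np.degrees(np.angle(M)/4).round(1),(abs(M)/1e3).round(1))
E
```

```text
39.05852794647217 0.15721803715470353 [ 0.45807746 -0.16008611  0.16504328]
h 52.64 z [ 1.3e-03 -8.0e-04 -1.0e+00] shift [ 1.653e+02  2.897e+02 -2.000e-01] turn 2.6 t 5.8 F [-0.5 -0.3 -1.3] gap 0.15721803715470353
[501.4, 169.6] 9 -39.7 8.3
[501.4, 169.6] 11 -39.7 17.0
[502, 168.7] 9 -39.9 6.8
[502, 168.7] 11 -40.5 14.4
[502, 170.5] 9 -39.5 9.2
[502, 170.5] 11 -39.7 18.2
[502.5, 171] 9 -39.5 9.1
[502.5, 171] 11 -39.6 17.5
```

Call:
step_arm --commands '[0.01,0.017,0,0,0,0,0.029,0.051,0,0,0,0,0.049,0.086,0,0,0,0,0.069,0.121,0,0,0,1,0.089,0.156,0,0,0,2,0.109,0.191,0,0,0,2.4,0.129,0.226,0,0,0,2.4,0.147,0.258,0,0,0,2.4,0.159,0.279,0,0,0,2.4,0.165,0.29,0,0,0,2.4]'

```text
t: 6.8
tcp_pos: [0.5022, 0.1727, 0.1636]
tool_rot: [0.339, 0.941, -0.0, -0.001]
force: [0.9, 0.6, -1.3]
finger_gap: 0.155
gripper_force: 39.2
```

Call:
step_arm --commands '[0,0,0.005,0,0,0,0,0,0.012,0,0,0,0,0,0.02,0,0,0,0,0,0.028,0,0,0,0,0,0.036,0,0,0,0,0,0.042,0,0,0,0,0,0.045,0,0,0,0,0,0.045,0,0,0,0,0,0.045,0,0,0,0,0,0.045,0,0,0]'

```text
t: 7.8
tcp_pos: [0.5029, 0.1708, 0.1196]
tool_rot: [0.34, 0.94, 0.0, 0.0]
force: [0.3, -0.8, -0.6]
finger_gap: 0.156
gripper_force: 39.2
```

```bash
python3 - <<'E'
from h import *
plan([.5025,.1705,.115],50.2)
s=avg("side",4);t=avg("top",1);pickle.dump((t,s),open("avg2.pkl","wb"))
r=lambda a,k:cv2.resize(a,None,fx=k,fy=k,interpolation=cv2.INTER_CUBIC)
p=s["g"][145:185,211:251];b=t["g"][170:210,190:230];cv2.imwrite("pics/c5.png",np.clip(np.hstack([r(p,10),r(b,10)])*1.5-40,0,255).astype(np.uint8))
x=manip.sense()["tcp_pos"];print(x,proj(s,[x,x-[0,0,.03]]))
E
```

```text
h 50.24 z [ 9.e-04  1.e-04 -1.e+00] shift [ 0.1 -0.5  4.6] turn 0.0 t 7.8 F [ 0.3 -0.8 -0.6] gap 0.15611788812484304
[0.50275271 0.17078189 0.11953546] [[230.81243605 155.04487143]
 [230.91325807 162.45643485]]
```

View pics/c5.png

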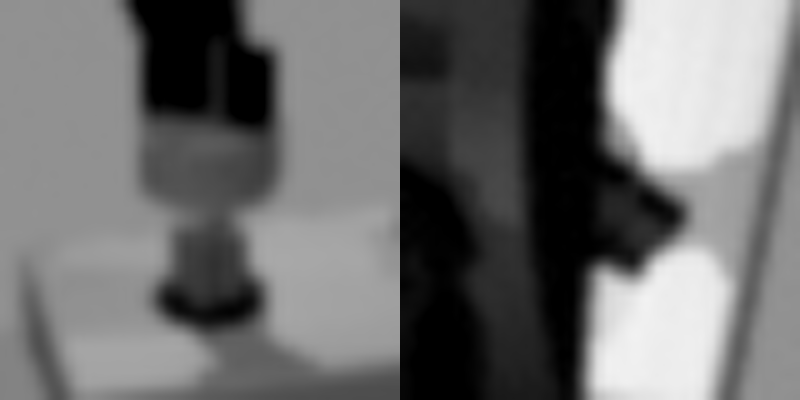

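```bash
python3 - <<'E'
from h import *
t,s=pickle.load(open("avg2.pkl","rb"))
g,f=up(s,211,145,40,40,8)
def edges(y):
    row=g[int(y*8)];d=np.gradient(cv2.GaussianBlur(row[None],(0,0),4)[0]);i=np.arange(len(d));return row,d
for nm,y in(("disc",16),("disc",17.5),("post",25),("post",26.5),("collar",29.5)):
    row,d=edges(y);l=slice(12*8,21*8);r=slice(21*8,30*8)
    L=12*8+np.argmin(d[l]);R_=21*8+np.argmax(d[r]);print(nm,y,f([[L,0],[R_,0]])[:,0],f([[(L+R_)/2,0]])[0,0])
col=cv2.GaussianBlur(g[:,20*8:22*8].mean(1)[None],(0,0),4)[0];d=np.gradient(col)
for a,b in((10,15),(18,23),(29,35)):
    i=np.arange(a*8,b*8);j=i[np.argmax(d[i])];print("v edge",a,f([[0,j]])[0,1],d[j])
x=np.array([.5028,.1708,.0899])  # knob origin if TCP-centred
n=np.array([.0225*0+.35,.75,0]);n/=np.linalg.norm(n)
K=lambda k,h,r:proj(s,[k+np.array([0,0,h])-n*r])[0]
print("disc front top/bottom pred",K(x,.026,.025),K(x,0,.025));c=np.array([.502,.169,.04]);print("collar front",K(c,0,.02))
print("per mm depth",(K(x+n*.01,0,.025)-K(x,0,.025))/10,"right mm",(proj(s,[x+[.00091*10,-.0041,0]])-proj(s,[x]))/10)
print("post centre x",proj(s,[c+[0,0,.016]]),proj(s,[x]))
E
```

```text
disc 16 [224.4375 238.5625] 231.5
disc 17.5 [224.4375 238.4375] 231.4375
post 25 [227.6875 235.3125] 231.5
post 26.5 [227.6875 235.4375] 231.5625
collar 29.5 [226.1875 236.9375] 231.5625
v edge 10 156.6875 2.1372433
v edge 18 164.6875 0.2772255
v edge 29 177.4375 3.5375042
disc front top/bottom pred [230.3812765  159.50934025] [230.47391313 165.97800941]
collar front [230.71085324 177.6022692 ]
per mm depth [ 0.0180933  -0.14579012] right mm [[0.28210067 0.00515329]]
post centre x [[231.0096296  170.83688031]] [[230.9226306  162.36238505]]
```

Side-view edges put the disc and post centres at columns 231.47 and 231.54, so they line up laterally. The depth estimates suggest moving about 1 mm back. I'll descend onto the spline and watch the force.

Call:
step_arm --commands '[0,-0.001,0.004,0,0,0,0,-0.001,0.009,0,0,0,0,-0.001,0.013,0,0,0,0,-0.001,0.016,0,0,0,0,-0.001,0.018,0,0,0,0,-0.001,0.02,0,0,0,0,-0.001,0.021,0,0,0,0,-0.001,0.022,0,0,0,0,-0.001,0.023,0,0,0,0,-0.001,0.024,0,0,0]' --grip_force 60

```text
t: 9.05
tcp_pos: [0.5021, 0.1699, 0.0953]
tool_rot: [0.34, 0.94, 0.0, 0.0]
force: [-0.0, 0.0, -0.5]
finger_gap: 0.15
gripper_force: 63.8
```

```bash
python3 - <<'E'
from h import *
for _ in range(3):
    manip.snapshot("side");s=manip.sense();print(s["tcp_pos"],s["force"],s["ft_torque"])
E
```

```text
[0.50195107 0.16996325 0.09520666] [ 0.2851349  -1.20928273 -1.82832536] [ 0.00429219 -0.01977769  0.00978132]
[0.5019533  0.16995508 0.09524577] [-0.8439876   0.21329837 -1.01017057] [-0.00275033  0.03459685  0.03661693]
[0.50196842 0.16993517 0.0953039 ] [-0.02827882 -0.93104651 -1.38129749] [ 0.01730973  0.00341949 -0.03171339]
```

Call:
step_arm --commands '[0,0,0.002,0,0,0,0,0,0.004,0,0,0,0,0,0.006,0,0,0,0,0,0.008,0,0,0,0,0,0.009,0,0,0,0,0,0.01,0,0,0,0,0,0.011,0,0,0,0,0,0.011,0,0,0,0,0,0.011,0,0,0,0,0,0.011,0,0,0]'

```text
t: 10.2
tcp_pos: [0.502, 0.17, 0.0844]
tool_rot: [0.34, 0.94, 0.0, 0.0]
force: [0.2, -0.0, -2.3]
finger_gap: 0.143
gripper_force: 63.8
```

```bash
python3 - <<'E'
from h import *
F=[]
for _ in range(5):
    manip.snapshot("side");s=manip.sense();F.append(s["force"])
print(s["tcp_pos"],np.mean(F,0),s["ft_torque"])
E
```

```text
[0.50203637 0.16995292 0.08437733] [-0.03640967  0.2771557  -0.97168357] [0.02700746 0.01722808 0.02562726]
```

Call:
step_arm --commands '[0,0,0.001,0,0,0,0,0,0.002,0,0,0,0,0,0.003,0,0,0,0,0,0.0035,0,0,0,0,0,0.004,0,0,0,0,0,0.0045,0,0,0,0,0,0.005,0,0,0,0,0,0.005,0,0,0,0,0,0.005,0,0,0,0,0,0.005,0,0,0]'

```text
t: 11.45
tcp_pos: [0.5021, 0.17, 0.0794]
tool_rot: [0.34, 0.94, 0.0, 0.0]
force: [-0.7, 0.2, 4.3]
finger_gap: 0.15
gripper_force: 64.5
```

```bash
python3 - <<'E'
from h import *
F=[]
for _ in range(8):
    manip.snapshot("side");s=manip.sense();F.append(s["force"])
print(s["t"],s["tcp_pos"],np.mean(F,0),np.std(F,0),s["ft_torque"])
E
```

```text
11.85 [0.50212409 0.16995826 0.07934094] [-0.05643609  0.0333088   3.5658513 ] [0.44805532 0.31669053 0.31750712] [0.06460509 0.01038272 0.01694058]
```

Call:
step_arm --commands '[0,0,0.0005,0,0,0,0,0,0.001,0,0,0,0,0,0.0015,0,0,0,0,0,0.002,0,0,0,0,0,0.0025,0,0,0,0,0,0.003,0,0,0,0,0,0.0032,0,0,0,0,0,0.0032,0,0,0,0,0,0.0032,0,0,0,0,0,0.0032,0,0,0]'

```text
t: 12.85
tcp_pos: [0.5021, 0.17, 0.0765]
tool_rot: [0.34, 0.94, 0.0, 0.0]
force: [-0.0, -0.0, 7.3]
finger_gap: 0.151
gripper_force: 65.3
```

```bash
python3 - <<'E'
from h import *
F=[]
for _ in range(12):
    x=manip.snapshot("side");s=manip.sense();F.append(s["force"])
print(s["t"],s["tcp_pos"],np.mean(F,0),s["ft_torque"],s["gripper_force"])
cv2.imwrite("pics/c6.png",cv2.resize(x["pixels"][145:195,206:266],None,fx=10,fy=10,interpolation=cv2.INTER_CUBIC))
E
```

```text
13.45 [0.50214183 0.16998635 0.07647673] [-0.55043859  0.02471531  7.09891344] [-0.01305874  0.08584693  0.04048021] 65.25543093681335
```

View pics/c6.png

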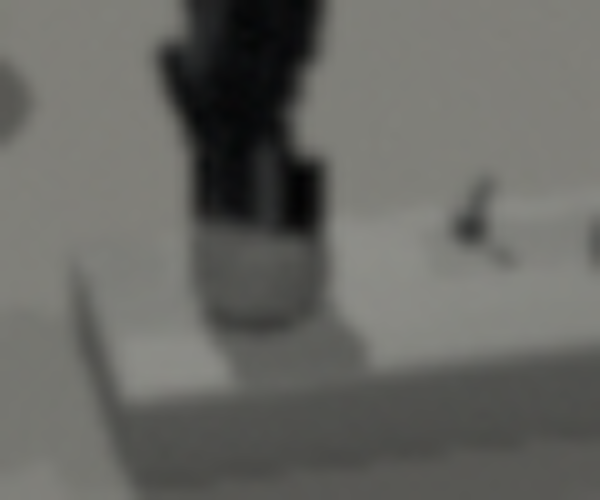

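The crop shows the knob seated down over the collar, with its disc bottom at about (262,325) in the crop, upright and still gripped. The 7.1 N force reading and the TCP height both put the post near its stop. I'm handing in.

```bash
python3 -c "
from station import manip
print(manip.sign_off())"
```

```text
the job is handed in; nothing more can be done
None
```

I handed the job in at about 13.5 s: the knob is meshed and fully home on the post, still gripped, and pressed to about its stop, judging by the 7.1 N force reading and tool height; no verdict came back.

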